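# Sugar cube into the coffee cup

### The arm

A 6-joint arm with a two-finger parallel gripper is mounted at the origin on the work surface. World frame = base frame: x ahead of the robot, y to its left, z up, the work surface at z = 0. Lengths are in mm, angles in degrees, forces in N, time in s.
With the tool pointing down it reaches from about 325 to 925 mm from the base axis. Payload 3.1 kg.
Tool frame: the origin (TCP) lies between the finger pads, 19 mm behind the fingertips; this is the grasp point; z points along the fingers, y is the line along which they close (so a half turn about z gives the same grasp; the last joint's range is limited). The gripper opens to 85 mm and grips with 20 to 120 N. Pads are 22 mm wide; open, the fingers measure 114 mm over their backs; the gripper's body (76 mm by 85 mm) begins 54 mm behind the grasp point. The pads swing forward as they close: fully open they stand 13 mm farther back than shut.
Start: joints at [60.378, 12.427, 92.441, -0, 75.132, -6.429], TCP at [246.13, 574.508, 250] pointing down, gripper open.
Joint ranges: [-157.48, 157.48], [-44.54, 120.13], [17.64, 146.25], [-64.5, 244.5], [7.68, 150.69], [-147.95, 147.95]. Speed limits (degrees/s): [159.86, 159.86, 180, 180, 180, 180].

### API

Orientations are given as [roll, pitch, yaw] about the fixed x, y, z axes, in that order (R = Rz(yaw) Ry(pitch) Rx(roll)).
In Python, from station import * gives the robot as it stands. Calls block until the motion is done:
- goto(position, orientation): joint-space move of the TCP to a pose.
- move_l(position, attitude=None, speed=150): straight line of the TCP; attitude=None keeps the orientation; speed is the mean speed in mm/s.
- move_j(angles): joint-space move.
- grip(opening, squeeze=None): finger opening in mm; squeeze is the grip in N (None keeps the last); returns when the fingers have stopped.
- wait(seconds).
- solve_ik(position, orientation): joint angles nearest the present ones, or None.
- get_obs(): the state.
- get_image(name): name is "scene" or "top" or "wrist"; returns the picture (480x640x3 uint8, red, green, blue); there is no depth.
- get_calibration(name): a dict with "fx", "fy", "cx", "cy" (pixels), "D" ([k1, k2, p1, p2, k3] as OpenCV has them; the pictures are not rectified), "R" (3x3) and "t" (3): a world point X has camera coordinates R X + t; the wrist camera has in their place "mount" (4x4, takes a point from camera to tool coordinates, whose origin is the TCP and whose axes are the flange's). Camera axes: x right, y down, z forward; pixel columns grow to the right and rows downward; lengths in mm; the calibration is good to about 2 mm. A picture is of the moment at which its call begins: read the wrist's pose just before it. get_calibration takes no time and is no camera call.
A pose or a line that the arm cannot do raises Unreachable and nothing moves.
- sign_off(): hands the job in; it is judged then, once.
Trained networks look in the newest picture that a camera, given by its name, has taken for a name from the list of things; names that differ only in an ending like _2 or _b are one class to them, and where a whole thing is asked for, a point or a joint stands for the part that bears it (a point fixed in the world has none). Each returns a list of dicts, best first, with "score" (0 to 1); they miss things now and then, are a little off and sometimes report something else, mostly with a low value. They report only what shows in the picture. A call takes as long as a camera call. They do not tell look-alikes from the thing itself.
- spot_in(name, camera): "extent" ([centre column, centre row, width, height] in pixels, round what is visible of it).
- regions_of(name, camera): "region" (480x640 bool, what is visible of it) and "extent" ([centre column, centre row, width, height] in pixels, round what is visible of it).
The state is a dict: "t": time; "joint_pos": joint angles; "qvel": joint speeds; "effort": joint torques, N m; "tcp_pos": TCP position; "ee_rot": TCP orientation; "wrist_force": force on the tool from outside, world axes, zero at the start; "moment": the same for the moment, N m; "grip_width": finger opening in mm; "grip_force": force on a finger pad.
Only numpy, scipy, OpenCV 4.12 (cv2) and the standard library are available. Lean on these libraries where they do the work, as an engineer would, in place of code of your own. Each camera call takes 0.05 s, during which the arm holds its last target. There are 200 camera calls.

### The job

Slide the short wide cup along the shelf, without lifting it, until it stands centred under the spout of the sugar dispenser. Then squeeze the dispenser's trigger fully against its fixed grip so that the last sugar cube drops into the cup, and let the trigger spring back. Leave the cup with its cube under the spout and everything else where it is.

Things in the scene. Friction and masses are not known exactly. Their poses are not given: they have to be found in the camera images.
- cup: The cup to be filled: handleless white ceramic cup, the shorter and wider of two, 62 mm high, 82 mm across the rim and narrower at the foot, wall 4 mm, 0.18 kg, loose. Origin: centre of its underside, z up.
- tall_cup: The other handleless white ceramic cup, 100 mm high, 72 mm across the rim; too tall for the spout. Leave it alone. Origin: centre of its underside.
- dispenser: Fixed sugar dispenser on an open metal frame. Origin on the shelf; x points to its back (robot side is -x), y to its left, z up. Base plate (12 mm) and two posts stand behind x = +50 mm. Left: clear chute and hopper at x -30, y +80 mm. Right: the handle (grip and trigger), rising at x -30, y -85 mm from a dark arm whose top is 148 mm high, under a wire spice tray.
- tray_front (a point): Middle of the front rod of the wire spice tray, 312 mm above the shelf. The tray reaches from here 180 mm back and 84 mm to either side and roofs the handle's root, so a tool coming straight down is blocked: tilt it along the leaning handle. Same axes as the dispenser.
- spout (a point): Centre of the chute's mouth just below its gate plate, 95 mm above open shelf; the cup must stand centred below it. The clear square chute above is 34 mm outside, 28 mm bore, to 190 mm height, then a clear empty hopper, 70 mm square, to 265 mm. Same axes as the dispenser.
- grip: Fixed black handle bar, 24 mm wide, 14 mm thick, 95 mm long. Origin at the centre of its lower end (root); its z axis runs up along the bar, which leans 35 degrees from vertical towards the dispenser's front (-x); y is the squeezing direction (thickness, to the dispenser's left), x its width.
- squeeze (a point): Where to put the TCP for squeezing, in the axes of the grip: 65 mm up the handle and 12 mm to the trigger's side of the bar's middle, i.e. midway between the outer faces of grip and squeezed trigger. Outer width over grip and trigger here: 52 mm released, 38 mm squeezed; at the trigger's tip 60 mm released.
- trigger (a joint): Sprung aluminium trigger, 85 x 22 x 10 mm, on the grip's -y side (right, seen from the robot), hinged 12 mm up the grip and 26 mm to the side of its middle. 0 rad: released, splayed outwards; 0.26 rad: fully squeezed, parallel to the grip with a 14 mm gap. About 8 N at mid-length squeezes it fully; it draws back the gate plate under the chute and springs back by itself.
- cube_center (a point): Centre of the white sugar cube, 20 mm, lying on the gate plate in the chute and released by the trigger.
- moka_pot: Eight-sided aluminium moka pot with black handle, 170 mm high. Leave it alone. Origin: centre of its underside.
- diffuser: Heat diffuser, flat steel disc 160 mm across with a folded wire handle, 16 mm high. Leave it alone. Origin: centre of its underside.
- jar: Small amber glass spice jar, 65 mm high, 42 mm across, standing between the cup's spot and the handle's side. Leave it alone.
- spoon: Steel spoon lying flat, 150 mm long. Leave it alone.
- salt: White salt bottle with steel cap, 120 mm high, 56 mm across. Leave it alone.
- cube: The same sugar cube, 20 mm; origin at the centre of its underside as it lies in the chute. 
Not all that is in view belongs to the job. Leave any orange or red look-alike of the cup alone.

How it is judged (in metres and radians):
On the way, in this order (a step that is already met when the one before it is completed fails the run):
1. the short cup stands under the spout (centre within 18 mm), upright and at rest, the trigger not yet pulled (horizontal distance between cup and spout below 0.018 m and angle between cup's own z axis and vertical below 0.1 rad and height (world z) of cup below 0.01 m and linear speed of cup below 0.02 m/s and value of joint trigger below 0.05 rad), for 0.2 s.
2. the trigger is squeezed nearly fully (at least 0.21 of 0.26 rad), the fingers bearing on the fixed grip (value of joint trigger above 0.21 rad and contact force between the fingers and grip above 0.5 N), for 0.2 s.
3. the trigger has been let go and has sprung back (value of joint trigger below 0.04 rad), for 0.2 s.
At the end, for the whole second after the job is handed in: The short cup stands upright on the shelf, at rest, its centre within 22 mm of the point below the spout; the sugar cube lies at rest inside it (within 36 mm of the cup's axis, below 50 mm height); the trigger is back within 0.04 rad of released (horizontal distance between cup and spout below 0.022 m and angle between cup's own z axis and vertical below 0.1 rad and height (world z) of cup below 0.01 m and horizontal distance between cube_center and cup below 0.036 m and height (world z) of cube_center below 0.05 m and value of joint trigger below 0.04 rad and linear speed of cup below 0.02 m/s and linear speed of cube below 0.03 m/s); the robot touches nothing.
It fails at once if the short cup is lifted more than 15 mm off the shelf or tipped more than 0.4 rad (height (world z) of cup above 0.015 m or angle between cup's own z axis and vertical above 0.4 rad).
It fails at once if another thing on the shelf is shifted by more than 20 mm (distance of any of tall_cup, moka_pot, diffuser, jar, spoon, salt from where it was at the start of the episode above 0.02 m).
It also fails if it takes over 64 s, if anything falls off the work surface, if the arm or the gripper's body presses on something with over 40 N, if the wrist force passes 120 N, or if a joint passes its speed limit or range.

## Working session

There is one attempt and no reset: what is moved stays moved. The work goes in short steps, each a Python script; the robot and the scene stay as the last script left them, time stands still between calls to the robot, and variables do not carry over. Pictures are saved under pics/ and viewed, at most 10 in all, crops included, and the job is handed in when it is done.

```bash
ls; mkdir -p pics; python3 - <<'E'
from station import *
import cv2
for n in("scene","top"):
    cv2.imwrite(f"pics/{n}0.png",get_image(n)[:,:,::-1])
    c=get_calibration(n);print(n,c)
    for k in("cup","tall_cup","dispenser","grip","trigger","cube","jar","spout","tray_front","squeeze","moka_pot","spoon","salt","diffuser"):
        try: print(k,[(round(d["score"],2),[int(v) for v in d["extent"]]) for d in spot_in(k,n)[:3]])
        except Exception as e: print(k,e)
print(get_obs()["t"], get_obs()["ee_rot"])
E
```

```text
pics
scene {'fx': 616.6848072771469, 'fy': 616.6848072771469, 'cx': 321.38563022203186, 'cy': 240.38027766595462, 'D': array([-0.01265683,  0.        ,  0.        ,  0.        ,  0.        ]), 'R': array([[-0.4622822 ,  0.8866731 , -0.0102949 ],
       [ 0.70818889,  0.36218982, -0.6060421 ],
       [-0.53363252, -0.28745321, -0.79536594]]), 't': array([ 257.54674865, -236.58435554, 1679.7397686 ])}
cup [(0.92, [448, 317, 38, 45]), (0.88, [360, 409, 36, 46]), (0.87, [341, 285, 25, 42])]
tall_cup [(0.95, [403, 352, 39, 46]), (0.27, [169, 278, 24, 41])]
dispenser [(0.58, [243, 298, 192, 228])]
grip [(0.95, [250, 241, 33, 50]), (0.44, [264, 322, 21, 30])]
trigger [(0.93, [238, 235, 12, 42])]
cube [(0.51, [250, 240, 33, 52])]
jar [(0.83, [266, 323, 20, 28])]
spout [(0.81, [242, 298, 186, 226])]
tray_front [(0.69, [243, 295, 193, 229])]
squeeze [(0.75, [248, 241, 34, 55])]
moka_pot [(0.73, [166, 202, 58, 38])]
spoon [(0.74, [493, 324, 38, 61])]
salt [(0.85, [168, 276, 20, 38])]
diffuser [(0.82, [268, 225, 61, 51])]
top {'fx': 579.6004366888401, 'fy': 579.6004366888401, 'cx': 322.569776319
[... 328 characters left out ...]
.7, [306, 261, 31, 29]), (0.7, [244, 179, 28, 32]), (0.68, [231, 340, 28, 30])]
tall_cup [(0.78, [231, 228, 29, 30])]
dispenser [(0.73, [350, 178, 135, 113])]
grip [(0.81, [380, 221, 23, 21])]
trigger [(0.52, [381, 221, 13, 21]), (0.52, [351, 180, 133, 109])]
cube []
jar [(0.71, [346, 206, 13, 18])]
spout [(0.68, [352, 178, 135, 109])]
tray_front [(0.8, [352, 179, 133, 106])]
squeeze [(0.86, [377, 220, 24, 24])]
moka_pot [(0.96, [468, 253, 56, 44]), (0.57, [378, 221, 24, 20])]
spoon [(0.58, [180, 293, 18, 55])]
salt [(0.81, [431, 205, 22, 25]), (0.71, [350, 177, 134, 111]), (0.65, [233, 229, 27, 30])]
diffuser [(0.72, [398, 299, 55, 59])]
1.5 [-1.79995947e+02 -3.32715094e-04  1.56808070e+02]
```

View pics/scene0.png

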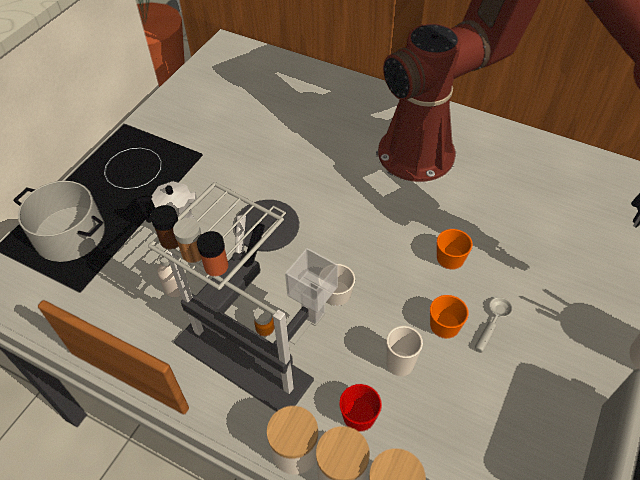

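View pics/top0.png

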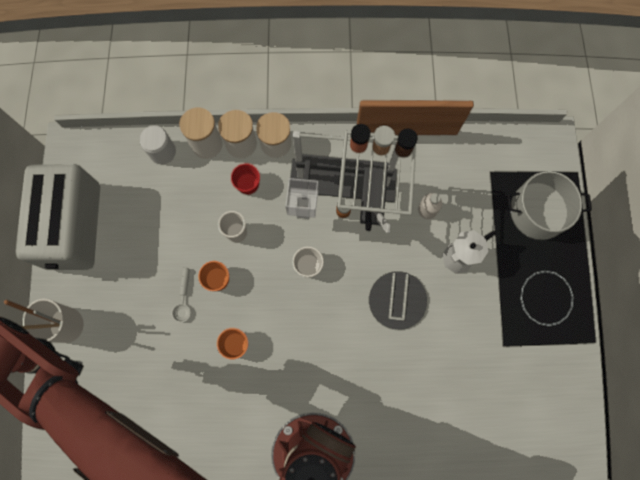

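The short cup is at scene (341,285) / top (308,262). The dispenser stands with its hopper at scene (312,277) / top (303,197), and the handle is at top (375,215). I'll zoom in on both to fit the dispenser's pose.

```bash
python3 - <<'E'
import cv2
a=cv2.imread("pics/scene0.png")[175:355,145:365]; b=cv2.imread("pics/top0.png")[125:285,275:425]
a=cv2.resize(a,None,fx=3.3,fy=3.3,interpolation=3)[:600];b=cv2.resize(b,None,fx=3.7,fy=3.7,interpolation=3)
cv2.imwrite("pics/sc.png",cv2.convertScaleAbs(a,alpha=1.2));cv2.imwrite("pics/tc.png",cv2.convertScaleAbs(b,alpha=1.3))
E
```

```text
(no output)
```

View pics/sc.png

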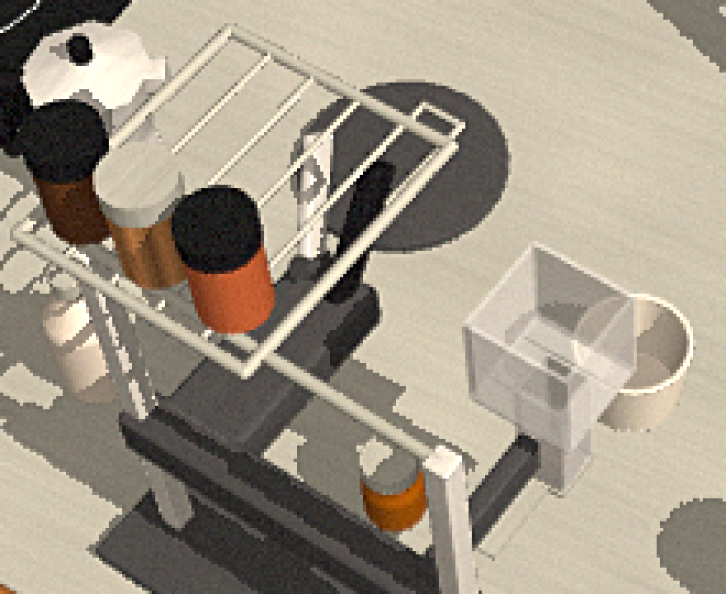

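View pics/tc.png

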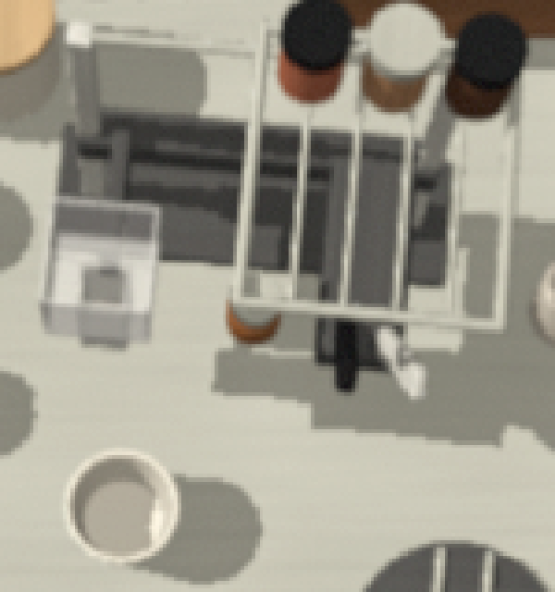

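Scene crop: hopper rim corners at (535,245), (637,290), (575,378), (467,330), tray front rod from (232,32) to (455,147), grip tip near (378,170). Top crop: rim corners at (55,200), (160,210), (150,315), (42,306), front rod from (237,303) to (503,325), cup rim centre at (123,505). Next I fit the pose.

```bash
cat > h.py <<'E'
import numpy as np, cv2
from station import *
from scipy.optimize import least_squares
def proj(P,n):
    c=get_calibration(n); K=np.array([[c["fx"],0,c["cx"]],[0,c["fy"],c["cy"]],[0,0,1]])
    return cv2.projectPoints(np.array(P,float).reshape(-1,3),cv2.Rodrigues(c["R"])[0],c["t"],K,c["D"])[0][:,0]
def onplane(uv,n,z):
    c=get_calibration(n); K=np.array([[c["fx"],0,c["cx"]],[0,c["fy"],c["cy"]],[0,0,1]])
    u=cv2.undistortPoints(np.array([[uv]],float),K,c["D"])[0,0]
    d=c["R"].T@[u[0],u[1],1]; C=-c["R"].T@c["t"]
    return C+d*(z-C[2])/d[2]
def W(q,L):
    a=q[2];L=np.array(L,float);x,y=L[:,0],L[:,1]
    return np.c_[q[0]+x*np.cos(a)-y*np.sin(a),q[1]+x*np.sin(a)+y*np.cos(a),L[:,2]]
E
python3 - <<'E'
from h import *
S=lambda l:np.array(l)/3.3+[145,175]
T=lambda l:np.array(l)/3.7+[275,125]
hs=[(-65,45,265),(-65,115,265),(5,115,265),(5,45,265)]
so=S([(535,245),(637,290),(575,378),(467,330)]+[(232,32),(455,147),(20,233),(245,370)])
to=T([(150,315),(42,306),(55,200),(160,210)]+[(503,325),(237,303)])
def L(q): 
    xt,yt=q[3:5]
    tr=[(xt,yt-84,312),(xt,yt+84,312),(xt+180,yt-84,312),(xt+180,yt+84,312)]
    return hs+tr
def res(q):
    P=W(q,L(q)); return np.r_[proj(P,"scene")-so,proj(P[:6],"top")-to]
r=least_squares(lambda q:res(q).ravel(),[600,0,0,-30,-60],x_scale=[10,10,.1,10,10],loss="soft_l1")
q=r.x;print(q[:2],np.degrees(q[2]),q[3:]);print(res(q).round(1).tolist())
np.save("q.npy",q[:3])
g=W(q,[(-30,-85,148),(-84.5,-85,225.8),(-30,80,95)])
print(g); 
print("grip scene crop",((proj(g,"scene")-[145,175])*3.3).round(),"top crop",((proj(g,"top")-[275,125])*3.7).round())
for n,e in(("scene",None),("top",T([(123,505)])[0])):
    m=regions_of("cup",n) if 0 else None
print("cup top",onplane(T([(123,505)])[0],"top",62),onplane(S([(643,343)])[0],"scene",62))
t=onplane
for k,uvs,uvt,z in(("jar",(266,323),(346,206),32),("tall",(403,352),(231,228),50),("salt",(168,276),(431,205),60),("diff",(268,225),(398,299),8),("orange1",(448,317),(214,277),31),("orange2",(454,249),(232,343),31),("moka",(168,202),(468,253),85)):
    print(k,onplane(uvs,"scene",z).round(),onplane(uvt,"top",z).round())
E
```

```text
[645.00690082 -64.17191593] -5.888773395010771 [-65.13710482 -90.0549635 ]
[[-0.0, -2.2], [0.5, 0.7], [-1.8, 0.9], [-1.0, -2.2], [-2.0, -1.4], [0.7, 0.2], [-1.7, -0.1], [2.9, 1.3], [-0.1, 0.2], [-0.9, -0.0], [-1.2, 0.2], [-0.0, 0.0], [1.3, 0.6], [-1.2, -0.1]]
[[ 606.44441396 -145.64543682  148.        ]
 [ 552.23201377 -140.05386591  225.8       ]
 [ 623.37302317   18.48384816   95.        ]]
grip scene crop [[338. 296.]
 [379. 162.]
 [558. 463.]] top crop [[345. 329.]
 [348. 379.]
 [107. 328.]]
cup top [501.76976977   8.71178085  62.        ] [498.85772726  16.25224231  62.        ]
jar [655. -83.  32.] [661. -95.  32.]
tall [593. 208.  50.] [598. 217.  50.]
salt [ 665. -328.   60.] [ 654. -325.   60.]
diff [ 404. -228.    8.] [ 406. -232.    8.]
orange1 [462. 260.  31.] [468. 263.  31.]
orange2 [283. 208.  31.] [292. 211.  31.]
moka [ 503. -440.   85.] [ 515. -412.   85.]
```

```bash
cat >> h.py <<'E'
from scipy.spatial.transform import Rotation as Ro
def ori(tilt,yaw,flip=0):
    t,w=np.radians([tilt,yaw]); z=np.array([np.sin(t)*np.cos(w),np.sin(t)*np.sin(w),-np.cos(t)])
    y=np.array([-np.sin(w),np.cos(w),0])*(-1 if flip else 1)
    return Ro.from_matrix(np.c_[np.cross(y,z),y,z]).as_euler("xyz",degrees=True)
def wristcal():
    o=get_obs(); c=get_calibration("wrist"); T=np.eye(4); T[:3,:3]=Ro.from_euler("xyz",o["ee_rot"],degrees=True).as_matrix(); T[:3,3]=o["tcp_pos"]
    M=np.linalg.inv(T@c["mount"]); K=np.array([[c["fx"],0,c["cx"]],[0,c["fy"],c["cy"]],[0,0,1]]); return M,K,c["D"]
E
python3 - <<'E'
from h import *
print(get_calibration("wrist")["mount"].round(2))
for f in(0,1):
  for p,t,w in(([310,12,300],50,0),([420,12,34],50,3),([560,14,34],50,3),([555,-155,201],35,-5.9)):
    s=solve_ik(p,ori(t,w,f));print(f,p,None if s is None else np.round(s))
E
```

```text
[[   0.     -0.95   -0.31   79.94]
 [   1.      0.      0.     -1.16]
 [  -0.     -0.31    0.95 -124.03]
 [   0.      0.      0.      1.  ]]
0 [310, 12, 300] None
0 [420, 12, 34] None
0 [560, 14, 34] [-11.  15. 136. 150.  23. 109.]
0 [555, -155, 201] [ -29.   -7.  125.   25.   32. -131.]
1 [310, 12, 300] None
1 [420, 12, 34] None
1 [560, 14, 34] [-11.  15. 136. 150.  23. -71.]
1 [555, -155, 201] [-29.  -7. 125.  25.  32.  49.]
```

```bash
python3 - <<'E'
from h import *
for f in(0,1):
 for z in (34,120):
  for x in(440,460,480,500,530,560,590):
   r=[]
   for t in(0,10,20,30,40,50,60):
    s=solve_ik([x,12,z],ori(t,0,f)); r.append("  -  " if s is None else "%d/%d/%d/%d"%(s[1],s[3],s[4],s[5]))
   print(f,z,x,r)
E
```

```text
0 34 440 ['8/0/47/-97', '3/2/35/-100', '0/8/24/-106', '-2/28/11/-127', '  -  ', '  -  ', '  -  ']
0 34 460 ['10/0/47/-97', '5/2/36/-99', '1/7/24/-105', '0/27/11/-125', '0/123/9/136', '  -  ', '  -  ']
0 34 480 ['12/0/48/-96', '7/2/36/-99', '4/7/24/-104', '2/25/11/-123', '3/125/8/135', '7/156/24/103', '  -  ']
0 34 500 ['14/0/48/-96', '10/2/36/-99', '6/6/24/-104', '4/24/11/-121', '5/125/8/135', '9/157/24/103', '17/163/43/95']
0 34 530 ['17/0/49/-96', '13/1/37/-98', '9/6/25/-102', '8/21/11/-118', '  -  ', '12/158/22/103', '19/164/41/95']
0 34 560 ['20/0/50/-95', '16/1/38/-97', '13/5/25/-101', '11/19/12/-115', '  -  ', '14/159/21/103', '20/165/39/96']
0 34 590 ['23/0/52/-95', '19/1/39/-97', '16/5/26/-100', '14/16/13/-112', '  -  ', '17/159/20/103', '22/166/37/96']
0 120 440 ['-1/0/58/-97', '-7/1/48/-99', '-13/5/38/-103', '-18/12/27/-110', '  -  ', '  -  ', '  -  ']
0 120 460 ['1/0/58/-97', '-4/1/48/-99', '-10/5/37/-102', '-14/11/26/-109', '-17/31/15/-129', '  -  ', '  -  ']
0 120 480 ['3/0/58/-96', '-2/1/48/-98', '-7/4/37/-102', '-11/11/25/-109', '-13/31/13/-129', '  -  ', '  -  ']
0 12
[... 1241 characters left out ...]
13/5/38/76', '-18/12/27/69', '  -  ', '  -  ', '  -  ']
1 120 460 ['1/0/58/82', '-4/1/48/80', '-10/5/37/77', '-14/11/26/70', '-17/31/15/50', '  -  ', '  -  ']
1 120 480 ['3/0/58/83', '-2/1/48/81', '-7/4/37/77', '-11/11/25/70', '-13/31/13/50', '  -  ', '  -  ']
1 120 500 ['6/0/58/83', '0/1/48/81', '-4/4/36/78', '-8/11/24/71', '-10/32/12/50', '-9/116/10/-34', '  -  ']
1 120 530 ['9/0/59/83', '4/1/48/82', '0/4/36/79', '-3/10/24/72', '-5/31/11/51', '-5/123/9/-40', '0/155/25/-73']
1 120 560 ['13/0/60/84', '7/1/48/82', '3/4/36/79', '0/9/24/74', '-1/30/11/53', '0/127/9/-44', '2/157/24/-74']
1 120 590 ['16/0/60/84', '11/1/49/83', '6/3/36/80', '3/9/24/75', '2/28/11/55', '2/129/8/-45', '6/159/24/-75']
```

```bash
python3 - <<'E'
from h import *
goto([420,-20,260],ori(25,0,0)); grip(36)
M,K,D=wristcal(); im=get_image("wrist"); cv2.imwrite("pics/w0.png",im[:,:,::-1]); np.savez("w0.npz",M=M,K=K,D=D)
for k in("cup","grip","dispenser"): print(k,[(round(d["score"],2),[int(v) for v in d["extent"]]) for d in spot_in(k,"wrist")[:3]])
q=np.load("q.npy")
P=np.r_[W(q,[(-65,45,265),(-65,115,265),(5,115,265),(5,45,265),(-47,63,95),(-47,97,95),(-13,97,95),(-13,63,95),(-30,80,95),(-84.5,-85,225.8),(-30,-85,148)]),[[501,10,0],[501,10,62]]]
print(cv2.projectPoints(P,cv2.Rodrigues(M[:3,:3])[0],M[:3,3],K,D)[0][:,0].round().tolist())
print(get_obs()["t"],get_obs()["grip_width"])
E
```

```text
cup [(0.93, [605, 147, 67, 105]), (0.91, [354, 176, 89, 98]), (0.67, [466, 317, 67, 62])]
grip [(0.56, [138, 363, 120, 74])]
dispenser [(0.86, [229, 350, 306, 153]), (0.46, [122, 365, 90, 72])]
[[334.0, 474.0], [435.0, 477.0], [409.0, 501.0], [324.0, 499.0], [346.0, 293.0], [378.0, 295.0], [372.0, 314.0], [341.0, 312.0], [359.0, 304.0], [151.0, 395.0], [190.0, 339.0], [352.0, 158.0], [356.0, 194.0]]
4.45 35.92205514324649
```

View pics/w0.png

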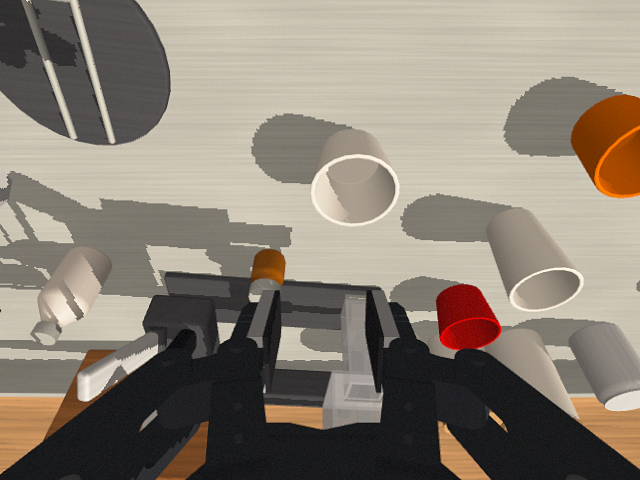

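The wrist picture shows the short cup's rim at (355,189) and the chute mouth near (345-367,294), both within about 5 px of prediction. I'll push the cup from behind with two fingertips, stopping short to check.

```bash
cat >> h.py <<'E'
def fitcup():
    """cup centre from top-camera region rim & scene"""
    out={}
    for n in("top","scene"):
        get_image(n); out[n]=[(round(d["score"],2),np.round(d["extent"],1).tolist()) for d in regions_of("cup",n)]
    return out
E
python3 - <<'E'
from h import *
q=np.load("q.npy"); c0=np.array([498.,10]); sp=W(q,[(-30,80,0)])[0,:2]
u=(sp-c0)/np.linalg.norm(sp-c0); yaw=np.degrees(np.arctan2(u[1],u[0])); o=ori(27,yaw,0)
P=lambda d,z=36:[*(c0+u*d),z]   # d: TCP distance along line relative to cup start
print(yaw,sp)
goto(P(-60,130),o); move_l(P(-66,36),speed=120); f0=get_obs()["wrist_force"]
D=np.linalg.norm(sp-c0)
move_l(P(D-38-35),speed=60)
o_=get_obs();print(o_["t"],o_["wrist_force"]-f0,o_["tcp_pos"])
for n in("top","scene"): cv2.imwrite(f"pics/{n}1.png",get_image(n)[:,:,::-1])
print(fitcup())
a=cv2.resize(cv2.imread("pics/scene1.png")[230:350,240:400],None,fx=2.4,fy=2.4,interpolation=3);b=cv2.resize(cv2.imread("pics/top1.png")[170:290,240:400],None,fx=2.4,fy=2.4,interpolation=3)
cv2.imwrite("pics/m1.png",np.hstack([a,b]))
E
```

```text
3.8712377518070786 [623.37302317  18.48384816]
8.1083 [-0.1766358  -0.0072261   0.32661645] [550.37828535  13.52406849  36.01091637]
{'top': [(0.72, [213.6, 277.2, 30.9, 35.0]), (0.67, [232.3, 341.6, 26.4, 34.2]), (0.6, [302.2, 228.1, 31.2, 26.8]), (0.58, [246.2, 180.2, 31.7, 32.8])], 'scene': [(0.92, [447.9, 317.3, 37.3, 43.8]), (0.92, [453.7, 247.4, 33.4, 43.2]), (0.86, [360.2, 407.0, 35.3, 44.2]), (0.56, [324.9, 322.8, 34.6, 39.0])]}
```

View pics/m1.png

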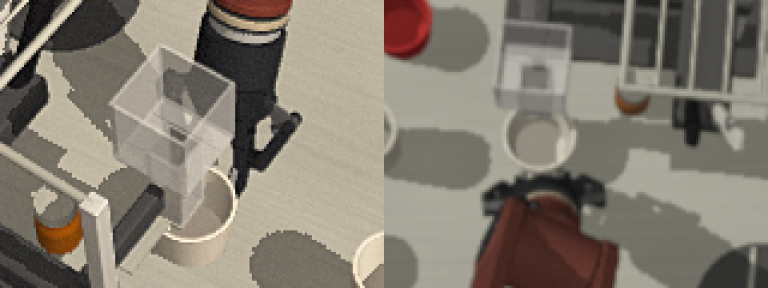

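```bash
python3 - <<'E'
from h import *
print(onplane((305,227.5),"top",62),onplane((323.3,314.6),"scene",62),get_obs()["tcp_pos"],get_obs()["wrist_force"])
q=np.load("q.npy");sp=W(q,[(-30,80,62),(-47,63,95),(-47,97,95),(-13,97,95),(-13,63,95)])
print(((proj(sp,"scene")-[240,230])*2.4).round().tolist())
print(((proj(sp,"top")-[240,170])*2.4+[384,0]).round().tolist())
E
```

```text
[594.05143822  16.75075645  62.        ] [595.9121515   25.51476236  62.        ] [550.44602898  13.56516208  35.9983999 ] [-0.5681319   0.30740825  0.01074681]
[[178.0, 224.0], [172.0, 181.0], [205.0, 200.0], [183.0, 229.0], [150.0, 210.0]]
[[538.0, 113.0], [551.0, 121.0], [520.0, 118.0], [524.0, 89.0], [554.0, 91.0]]
```

Rim centre at about (595,20). I need 26–28 mm more in +x, and the gripper body stays clear of the chute.

```bash
python3 - <<'E'
from h import *
p=np.array(get_obs()["tcp_pos"]); 
move_l([p[0]+27,p[1],36],speed=40); wait(.2); print(get_obs()["wrist_force"])
move_l([p[0]-50,p[1],40],speed=120); move_l([430,-30,260],speed=250)
print(get_obs()["t"])
for n in("top","scene"): cv2.imwrite(f"pics/{n}2.png",get_image(n)[:,:,::-1])
a=cv2.resize(cv2.imread("pics/scene2.png")[230:350,240:400],None,fx=2.4,fy=2.4,interpolation=3);b=cv2.resize(cv2.imread("pics/top2.png")[170:290,240:400],None,fx=2.4,fy=2.4,interpolation=3)
cv2.imwrite("pics/m2.png",np.hstack([a,b]))
E
```

```text
[-0.73478931 -0.18126361  0.39565221]
11.3167
```

View pics/m2.png

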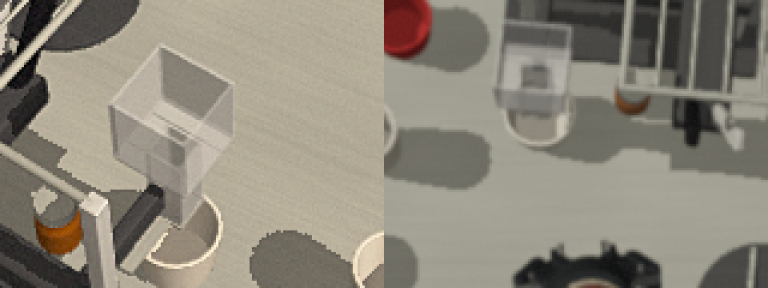

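The cup now stands within about 5 mm of the spot under the spout. Next comes the handle: pre-approach along its lean, with a wrist check.

```bash
cat >> h.py <<'E'
def G(s,y,x=0):
    q=np.load("q.npy");t=np.radians(35)
    return W(q,[(-30-s*np.sin(t)+x*np.cos(t),-85+y,148+s*np.cos(t)+x*np.sin(t))])[0]
def GO(): return ori(35,np.degrees(np.load("q.npy")[2]),0)
def projw(P):
    M,K,D=wristcal(); return cv2.projectPoints(np.array(P,float),cv2.Rodrigues(M[:3,:3])[0],M[:3,3],K,D)[0][:,0]
E
python3 - <<'E'
from h import *
for s,y in((165,-22),(65,-22),(65,-12)): print(G(s,y).round(),solve_ik(G(s,y),GO()))
grip(85); goto(G(165,-22),GO())
print(get_obs()["t"],get_obs()["joint_pos"])
pts=[G(95,-7,-12),G(95,7,-12),G(0,-7,-12),G(0,7,-12),G(95,-55,-11)]
print(projw(pts).round().tolist())
cv2.imwrite("pics/w1.png",get_image("wrist")[:,:,::-1])
E
```

```text
[ 510. -158.  283.] [ -32.88669325  -19.87467894  124.9738186    21.5970346    45.0242995
 -128.28453766]
[ 567. -164.  201.] [ -29.34931263   -5.3586478   122.8065031    25.23912236   32.38023568
 -131.27825084]
[ 568. -154.  201.] [ -28.10093247   -5.67759672  123.09558346   24.19369089   31.94402828
 -129.36395728]
12.6167 [ -32.88361006  -19.87554585  125.0386245    21.5890263    45.13634896
 -128.26162295]
[[350.0, 246.0], [376.0, 246.0], [342.0, 206.0], [359.0, 206.0], [263.0, 248.0]]
```

View pics/w1.png

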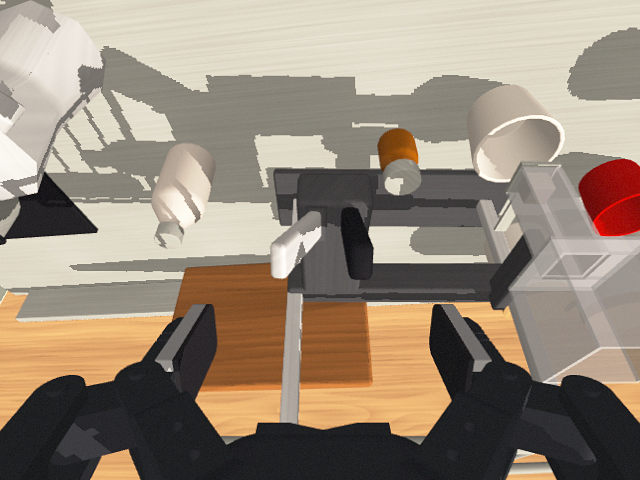

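The bar tip shows at (350–373, 247–277) and the trigger tip at (272–290,265), matching prediction to about 1 mm. I'll go in, staying clear of the hopper, and squeeze.

```bash
python3 - <<'E'
from h import *
def st(l):
    o=get_obs();print(l,round(o["t"],1),o["wrist_force"].round(1),round(o["grip_width"],1),np.round(o["grip_force"],1))
grip(77); move_l(G(165,-23),GO(),speed=100); st("pre")
move_l(G(65,-23),GO(),speed=70); st("in")
grip(62); st("62"); move_l(G(65,-12),GO(),speed=40); st("mid")
grip(36,30); st("squeezed"); wait(.4); st("held")
E
```

```text
pre 13.2 [-0.9 -0.6 -0.3] 76.7 0.0
in 14.7 [0.2 0.8 0.3] 76.9 0.0
62 15.0 [-0.6 -0.1  0.4] 62.1 0.0
mid 15.5 [-1.4 -3.8  2.2] 62.4 1.7
squeezed 15.8 [-5.3  2.1  6.8] 37.2 30.7
held 16.2 [-5.1  2.2  7. ] 37.1 30.6
```

```bash
python3 - <<'E'
from h import *
wait(.5); grip(62); move_l(G(65,-22),GO(),speed=40); grip(77); wait(.3)
move_l(G(175,-23),GO(),speed=100); wait(.3); o=get_obs();print(o["t"],o["wrist_force"])
for n in("top","scene"): cv2.imwrite(f"pics/{n}3.png",get_image(n)[:,:,::-1])
w=get_image("wrist"); cv2.imwrite("pics/w3.png",w[:,:,::-1]); 
a=cv2.resize(cv2.imread("pics/scene3.png")[270:350,250:350],None,fx=3.75,fy=3.75,interpolation=3);b=cv2.resize(w[50:250,200:600,::-1],None,fx=1.06,fy=1.5)
c=cv2.resize(cv2.imread("pics/top3.png")[180:260,270:370],None,fx=3.75,fy=3.75,interpolation=3)
b=b[:300,:425]; d=np.zeros((300,750,3),np.uint8); d[:,:b.shape[1]]=b
cv2.imwrite("pics/m3.png",np.vstack([np.hstack([a,c]),d]))
E
```

```text
19.625 [ 0.68810507 -0.02875754 -0.63539274]
```

View pics/m3.png

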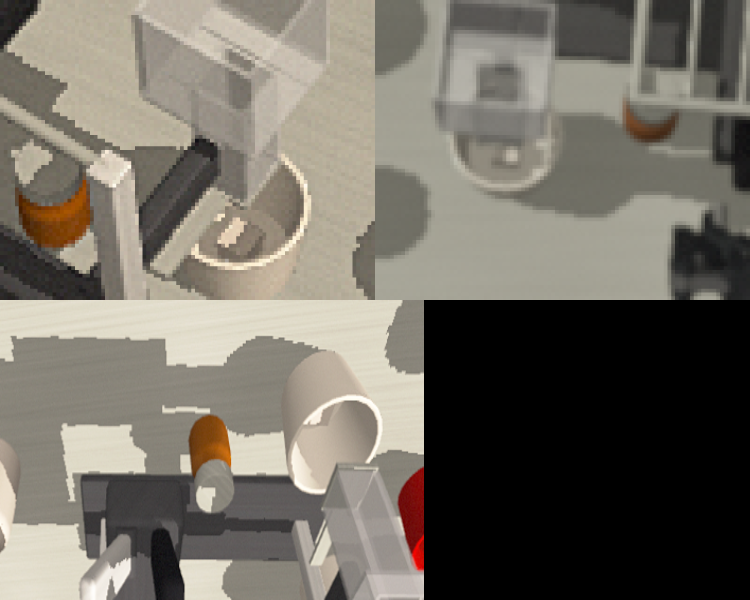

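The cube lies in the cup (scene crop (237,235), top crop (510,155)). The cup is still under the spout, the trigger is splayed again and the arm is clear, so I'm handing in.

```bash
python3 -c "
from station import *
print(sign_off())"
```

```text
the job is handed in; nothing more can be done
None
```

The job is handed in: the short cup stands under the spout with the sugar cube inside it, the trigger has sprung back, and the arm is clear, as the last camera pictures showed; no verdict came back.

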